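# Weigh the basket of rolls on the hanging scale

## Robot

A 7-joint arm with a two-finger parallel gripper is mounted at the origin on the work surface. World frame = base frame: x ahead of the robot, y to its left, z up, the work surface at z = 0. Lengths are in m, angles in rad, forces in N, time in s.
With the tool pointing down it reaches from about 0.35 to 0.9 m from the base axis. Payload 8.1 kg.
Tool frame: the origin (TCP) lies midway between the tips of the shut fingers; the grasp point (between the pads) lies arm.grasp_offset behind it (arm.grasp_offset is the distance from the TCP to the grasp point, in m); z points along the fingers, y is the line along which they close (so a half turn about z gives the same grasp; the last joint's range is limited). The gripper opens to 92 mm and grips with 3 to 60 N. Pads are 19 mm wide; open, the fingers measure 130 mm over their backs; the gripper's body (75 mm by 190 mm) begins 47 mm behind the grasp point.
Start: joints at [1.127, 0.434, 0.025, 1.573, -0.012, 1.134, -0.075], TCP at [0.209, -0.589, 0.188] pointing down, gripper open.
Joint ranges: [-2.62, 2.62], [-0.44, 2.09], [-1.27, 1.32], [0.08, 2.57], [-1.32, 4.46], [0.12, 2], [-2.74, 2.74]. Speed limits (rad/s): [2.22, 2.22, 3.01, 3.01, 3.14, 3.14, 3.14].

## Interface

Orientations are given as a rotation vector (axis times angle).
In Python, from cell import observe, imaging, arm gives the robot as it stands.
- The arm moves only by the tool apply_moves, never from a script. Its argument "commands" is a list of rows, each a list of 5 numbers: the opening in per cent of the stroke, from 0 (shut) to 100 (fully open), then the shift along the world's x, y, z in units of 0.06 m (1.0 is 0.06 m), then the turn about the world's z in units of 0.5 rad (1.0 is 0.5 rad). A call has 1 to 12 rows; each row shifts and turns the commanded pose from where the row before left it; what a row does not reach is not made up. A row lasts 1/8 s, in which the tool goes at most 62.5 mm and 10.7 degrees, less where a joint would pass 70% of its speed; a pose out of reach is approached as far as the arm can. A call with a number of a shift or a turn outside -1 to 1 is refused whole. A call with a gripper value outside its range is refused whole. The fingers move at their own pace and stop on an object; "newtons" is the grip in N (left out, the last holds). Time passes only in rows, so rows that do not move let the fingers close. It gives the time, the measured TCP pose, the force, the opening and the grip force at its end, in the units of the state.
- observe(): the state, without advancing time (a new reading comes with each control period).
- imaging.get_image(name): name is "side" or "top"; returns (picture, depth): 420x560x3 uint8, red, green, blue; 420x560 float32, m along the optical axis (not along the pixel's ray), 0 where there is no reading.
- imaging.camera_params(name): a dict with "camera_matrix" (3x3 intrinsics, pixels), "dist" ([k1, k2, p1, p2, k3] as OpenCV has them; the pictures are not rectified), "origin" and "rotation" of the camera in the world. Camera axes: x right, y up, looking along -z (the intrinsics and any distortion apply to the point x, -y, -z); pixel columns grow to the right and rows downward; lengths in m; the calibration is good to about 2 mm. A picture is of the moment at which its call begins. camera_params takes no time and is no camera call.
- arm.sign_off(): hands the job in; it is judged then, once.
The state is a dict: "clock": time; "joints": joint angles; "dq": joint speeds; "joint_efforts": joint torques, N m; "position": TCP position; "ee_rot": TCP orientation; "force": force on the tool from outside, world axes, zero at the start; "ft_torque": the same for the moment, N m; "width": opening from 0.0 (shut) to 1.0 (fully open); "gripper_force": force on a finger pad.
Only numpy, scipy, OpenCV 4.12 (cv2) and the standard library are available. Lean on these libraries where they do the work, as an engineer would, in place of code of your own. Each camera call takes 0.05 s, during which the arm holds its last target. There are 200 camera calls.

## Task

Weigh the rolls: pick up the wire basket of bread rolls by the black grip on its bail, keep it level, and hang the peak of the bail in the sprung hook of the white dial scale. Keep hold and ease it down slowly, the hook never moving faster than about 5 cm a second nor to the end of its travel, until the spring carries the whole weight; only then let go, without a bounce, and leave it hanging still with the pointer settled; disturb nothing else on the counter.

Things in the scene. Friction and masses are not known exactly. Their poses are not given: they have to be found in the camera images.
- basket: Open steel wire basket with four bread rolls fixed in it, 150 mm (its x) by 130 mm (its y) by 60 mm high; origin at the centre of its underside, z up. Weight differs each time (under 1 kg), balanced under the grip. A rigid peaked bail with a black grip on top stands across it in its y-z plane. Symmetric: turned half round it hangs as well
- grip (a point): centre of the black grip block on the basket's bail, 165 mm above its underside; the block is 24 mm (basket x) by 20 mm (basket y) by 40 mm high, on an 8 mm stem. Grip from above, closing along basket y, fingertips no lower than 20 mm below this point, so that the hook has room under them
- bail_peak (a point): centre of the bail's 6 mm bar at its peak, 130 mm above the basket's underside and 35 mm below the grip point. Seen along basket x the bail is an upside-down V: legs at y = +-63 mm up to z = 80 mm, then straight slopes to this peak. The hook goes under the peak, along basket x
- scale: Fixed white dial scale: foot 200 by 170 mm, column 36 by 44 mm, drum dial of radius 68 mm with its centre 375 mm up, facing both ways along the scale's y; origin under the foot's centre, z up. The hook points along the scale's -x, its seat 160 mm from the column's axis. The bail must cross the hook: basket x along scale x (either way round)
- hook_seat (a point): centre of the hook's 8 mm round steel bar at the bottom of its trough, 250 mm up when unloaded; moves with the hook. Axes as the scale's. The trough is 10 mm long; to -x the bar rises to a tip 24 mm away, its top 24 mm above this point; to +x it rises 12 mm over 20 mm, then runs level to the column. Seated, the bail's peak is about 9 mm above this point
- hook (a joint): travel of the sprung hook downwards, m: 0 unloaded, 0.10 at its end stop. The spring gives about 110 N per m of travel, lightly damped: let go too high or too low and it bounces. The dial's black pointers turn with it, over the whole dial
There are look-alikes about, which are no part of the job. What is shaped like the basket but green is not meant.

How it is judged:
By the outcome, as a careful person would: the job done as asked, in the order asked, and still so for the second after the job is handed in, with the robot touching nothing.
It also fails if it takes over 58 s, if anything falls off the work surface, if the arm or the gripper's body presses on something with over 40 N, if the wrist force passes 120 N, or if a joint passes its speed limit or range.

## Working session

There is one attempt and no reset: what is moved stays moved. The work goes in short steps, Python scripts to look and compute and a tool call to move; the robot and the scene stay as the last step left them, time stands still between calls to the robot, and variables do not carry over. Pictures are saved under pics/ and viewed, at most 10 in all, crops included, and the job is handed in when it is done.

Besides the shell and the picture viewer there is one more tool, called after "Emit:" by a JSON object that holds its "api" and its "payload". apply_moves: Moves the arm, as the interface text tells. Its arguments: {"type":"object","properties":{"commands":{"type":"array"},"newtons":{"type":"number"}},"required":["commands"]}

```bash
mkdir -p pics; cat > h.py <<'E'
import numpy as np, cv2
from cell import observe, imaging, arm
def shot(n,f=None):
    im,d=imaging.get_image(n)
    if f: cv2.imwrite('pics/'+f,cv2.cvtColor(im,cv2.COLOR_RGB2BGR))
    return im,d
def ray(n,uv):
    p=imaging.camera_params(n)
    u=cv2.undistortPoints(np.array(uv,float).reshape(-1,1,2),np.array(p['camera_matrix']),np.array(p['dist'])).reshape(-1,2)
    c=np.c_[u[:,0],-u[:,1],-np.ones(len(u))]
    return np.array(p['origin']),c@np.array(p['rotation']).T
def onplane(n,uv,z):
    o,r=ray(n,uv); return o+r*((z-o[2])/r[:,2])[:,None]
def pts(n,d,uv):
    uv=np.array(uv).reshape(-1,2); o,r=ray(n,uv); return o+r*d[uv[:,1],uv[:,0]][:,None]
def cloud(n,d):
    v,u=np.mgrid[:420,:560]; uv=np.c_[u.ravel(),v.ravel()]
    P=pts(n,d,uv).reshape(420,560,3); P[d==0]=np.nan; return P
E
python3 - <<'E'
from h import *
for n in('side','top'):
    im,d=shot(n,n+'0.png'); np.savez(n+'0.npz',im=im,d=d)
    p=imaging.camera_params(n); print(n,p['origin'],np.round(p['rotation'],3).tolist(),p['camera_matrix'])
s=observe(); print(s, arm.grasp_offset)
E
```

```text
side [-0.06832557  0.72421502  1.07125362] [0.293, -0.922, -2.339] [[462.82586775   0.         268.56185375]
 [  0.         462.82586775 210.28218411]
 [  0.           0.           1.        ]]
top [0.21198841 0.06623937 1.15688663] [0.177, -0.162, -1.522] [[379.75733542   0.         286.6877435 ]
 [  0.         379.75733542 206.26592841]
 [  0.           0.           1.        ]]
{'clock': 0.1, 'joints': array([ 1.12740154,  0.43516423,  0.02498209,  1.57400741, -0.01157652,
        1.13397806, -0.07512697]), 'dq': array([ 0.00028748, -0.00026629, -0.00042971, -0.00381129, -0.00155174,
       -0.00029026,  0.00049247]), 'joint_efforts': array([ 3.88518107e-03, -6.69127679e+01,  9.88533497e-01, -3.15145075e+01,
       -6.04609516e-02,  3.74637265e-02,  1.90486679e-05]), 'position': array([ 0.20866057, -0.58860131,  0.18681629]), 'ee_rot': array([-3.09478127e+00, -5.32356495e-01,  6.11781520e-04]), 'force': array([-0.23871778, -0.0153715 , -0.74143613]), 'ft_torque': array([ 0.05474373, -0.01521321,  0.02940439]), 'gripper_force': 0.0, 'width': 1.0013596338473965} 0.0188
```

View pics/side0.png

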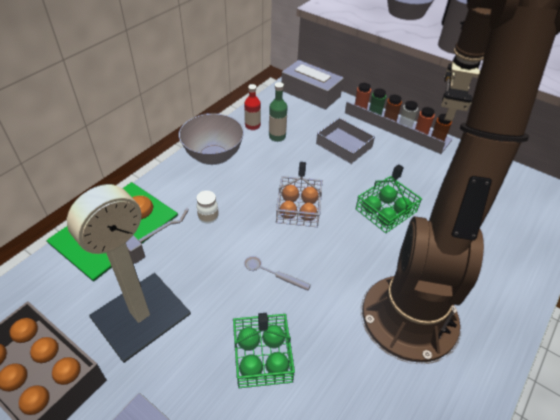

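View pics/top0.png

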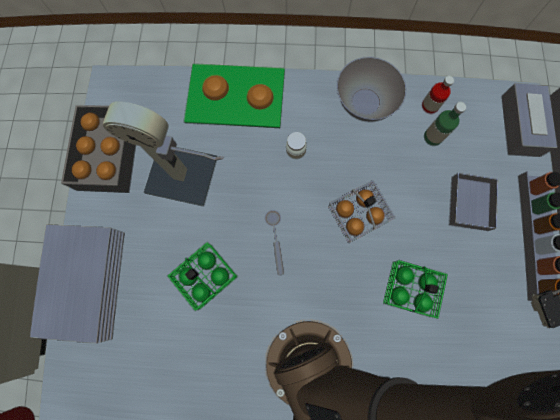

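The side view shows the steel basket with grip near (303,169) and the scale with its hook tip near (185,212). In the top view the basket is at (362,210), its grip at (369,201), the scale foot near (180,178) and the hook running to (221,157).

```bash
sed -i "s/np.array(p\['rotation'\]).T/cv2.Rodrigues(np.array(p['rotation'],float))[0].T/" h.py
cat > m.py <<'E'
from h import *
S=np.load('side0.npz');T=np.load('top0.npz')
ct=cloud('top',T['d']);cs=cloud('side',S['d'])
def med(P,m): return np.round(np.nanmedian(P[m],0),4),m.sum()
# grip: black, high
for n,im,P,c,r in(('top',T['im'],ct,(369,201),14),('side',S['im'],cs,(303,169),14)):
    v,u=np.mgrid[:420,:560]; m=(abs(u-c[0])<r)&(abs(v-c[1])<r)&(im.max(2)<60)
    print('grip',n,med(P,m),np.nanmax(P[m],0),np.nanmin(P[m],0),(u[m].mean(),v[m].mean()))
    t=m&(P[...,2]>.178); print(' top face',np.nanmean(P[t],0),t.sum(), cv2.minAreaRect(P[t][:,:2].astype(np.float32)*1000))
# wire rim: points z 0.05-0.068 near
for n,P in(('top',ct),('side',cs)):
    z=P[...,2]; c=np.array([.36,-.10]) 
    print(n,'basket-centre px pt',P[210,362] if n=='top' else P[205,300])
# scale
v,u=np.mgrid[:420,:560]
for n,P,box in(('top',ct,(95,225,95,210)),('side',cs,(60,200,180,360))):
    b=(u>box[0])&(u<box[1])&(v>box[2])&(v<box[3]); z=P[...,2]
    im=(T if n=='top' else S)['im'].max(2)
    f=b&(z>.004)&(z<.05)&(im<85); print(n,'foot',np.nanmedian(z[f]),f.sum(),cv2.minAreaRect(P[f][:,:2].astype(np.float32)*1000))
    h=b&(z>.235)&(z<.29); 
    print(n,'z.235-.29',h.sum(), cv2.minAreaRect(P[h][:,:2].astype(np.float32)*1000))
    d=b&(z>.36); print(n,'drum',cv2.minAreaRect(P[d][:,:2].astype(np.float32)*1000),np.nanmax(z[d]))
    q=P[h]; print(np.round(q[::max(1,len(q)//25)],3).tolist())
E
python3 m.py
python3 - <<'E'
import cv2
a=cv2.imread('pics/top0.png')[90:220,130:240];b=cv2.imread('pics/side0.png')[155:285,90:200]
c=cv2.imread('pics/top0.png')[160:260,310:410];
r=lambda x:cv2.resize(x,(390,460),interpolation=cv2.INTER_CUBIC)
cv2.imwrite('pics/c1.png',cv2.hconcat([r(a),r(b)]))
E
```

```text
grip top (array([ 0.4503, -0.1365,  0.1834]), np.int64(87)) [ 0.50094287 -0.12739076  0.18695286] [ 0.4392912  -0.15516526  0.02971154] (np.float64(368.8390804597701), np.float64(201.2183908045977))
 top face [ 0.4515544  -0.14049909  0.1837324 ] 60 ((451.5284423828125, -141.00559997558594), (18.731155395507812, 22.49245834350586), 27.311033248901367)
grip side (array([ 0.4476, -0.1303,  0.1754]), np.int64(51)) [ 0.45851079 -0.12543203  0.18892214] [ 0.43988284 -0.1441021   0.15105314] (np.float64(301.8627450980392), np.float64(168.90196078431373))
 top face [ 0.44856865 -0.13423991  0.1833109 ] 23 ((449.586181640625, -136.39447021484375), (12.14087200164795, 19.388317108154297), 25.977554321289062)
top basket-centre px pt [ 4.65027600e-01 -1.52469265e-01  2.60490537e-04]
side basket-centre px pt [ 0.45415514 -0.15066671  0.00185497]
top foot 0.01180725615285727 2905 ((633.1431274414062, 510.43902587890625), (361.62109375, 426.54473876953125), 1.9246830940246582)
top z.235-.29 536 ((547.7835693359375, 344.7845764160156), (204.3477325439453, 50.12947082519531), 87.13235473632812)
top 
[... 993 characters left out ...]
2265625, 429.4084167480469), (135.57937622070312, 58.481685638427734), 77.93059539794922) 0.4448425454532402
[[0.528, 0.248, 0.272], [0.523, 0.259, 0.257], [0.53, 0.287, 0.26], [0.529, 0.304, 0.265], [0.542, 0.337, 0.265], [0.537, 0.345, 0.262], [0.539, 0.359, 0.263], [0.551, 0.396, 0.279], [0.543, 0.398, 0.28], [0.533, 0.395, 0.278], [0.526, 0.392, 0.273], [0.527, 0.395, 0.269], [0.527, 0.412, 0.279], [0.524, 0.389, 0.255], [0.555, 0.447, 0.282], [0.538, 0.443, 0.289], [0.545, 0.449, 0.285], [0.566, 0.444, 0.26], [0.524, 0.39, 0.237], [0.524, 0.398, 0.243], [0.527, 0.399, 0.237], [0.57, 0.444, 0.242], [0.537, 0.445, 0.266], [0.534, 0.428, 0.248], [0.534, 0.44, 0.253], [0.533, 0.432, 0.238]]
```

View pics/c1.png

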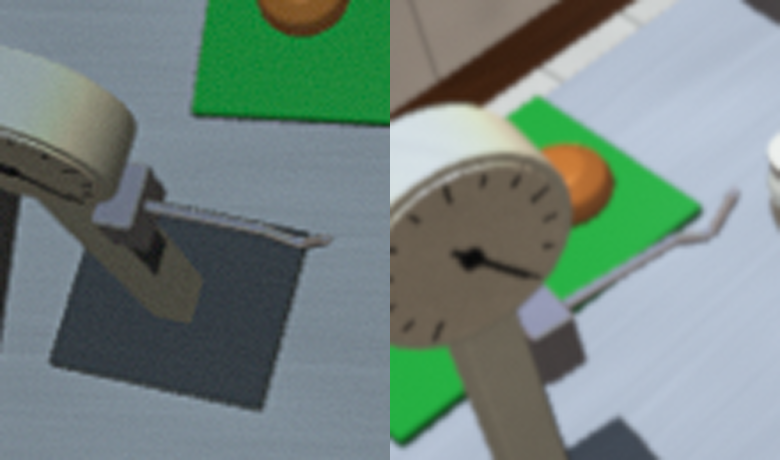

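The crops show the hook arm running from the column block. Its trough is near (213,158) in the top view and (179,222) in the side view, with tips near (222,158) and (187,209). The pointer reads unloaded.

```bash
cat > m2.py <<'E'
from h import *
S=np.load('side0.npz');T=np.load('top0.npz')
ct=cloud('top',T['d']);cs=cloud('side',S['d'])
R=lambda p:cv2.minAreaRect(p.astype(np.float32)*1000)
for n,P,im in(('top',ct,T['im']),('side',cs,S['im'])):
    z=P[...,2]; dx=P[...,0]-.45;dy=P[...,1]+.14
    near=(np.hypot(dx,dy)<.12)
    g=near&(z>.17); print(n,'grip top mean',np.nanmean(P[g],0),np.nanpercentile(P[g],[2,98],axis=0).round(4).tolist(),g.sum())
    rim=near&(z>.05)&(z<.067); print(' rim',rim.sum(),R(P[rim][:,:2]))
    low=near&(z>.008)&(z<.067); print(' low',low.sum(),R(P[low][:,:2]))
    b=near&(z>.075)&(z<.14); q=P[b]; print(' bail',b.sum(),np.round(q,3)[::max(1,len(q)//12)].tolist())
    if len(q)>4: c=q[:,:2]-q[:,:2].mean(0); print('  dir',np.linalg.svd(c,full_matrices=False)[1:])
    # foot
    m=((z>.006)&(z<.02)&(im.max(2)<90)&(np.hypot(P[...,0]-.55,P[...,1]-.42)<.2)).astype(np.uint8)
    m=cv2.morphologyEx(m,cv2.MORPH_OPEN,np.ones((3,3)))
    k,l,st,c=cv2.connectedComponentsWithStats(m); i=1+st[1:,4].argmax(); print(' foot',st[i],R(P[l==i][:,:2]),z[l==i].mean())
    h=(z>.245)&(z<.29)&(P[...,1]<.365)&(P[...,1]>.2)&(P[...,0]>.45)&(P[...,0]<.62); q=P[h]; q=q[q[:,1].argsort()]
    print(' hook',len(q),np.round(q,3).tolist()[::max(1,len(q)//25)]); 
    vx,vy,x0,y0=cv2.fitLine(q[:,:2].astype(np.float32),cv2.DIST_HUBER,0,.001,.001).ravel(); print('  line',vx,vy,x0,y0)
    d=(z>.40)&(np.hypot(P[...,0]-.55,P[...,1]-.42)<.12); print(' drum',R(P[d][:,:2]))
def tri(a,b):
    o1,r1=ray('top',[a]);o2,r2=ray('side',[b]);r1,r2=r1[0],r2[0]
    s=np.linalg.lstsq(np.c_[r1,-r2],o2-o1,rcond=None)[0]; p,q=o1+s[0]*r1,o2+s[1]*r2; return (p+q)/2,np.linalg.norm(p-q)
print('tip',tri((222.2,157.8),(187,209.5)),'grip',tri((369,201),(302,168.9)))
E
python3 m2.py
```

```text
top grip top mean [ 0.45146103 -0.1401329   0.18237165] [[0.44, -0.1526, 0.1711], [0.4636, -0.1287, 0.1864]] 78
 rim 531 ((452.839599609375, -141.59152221679688), (132.62088012695312, 153.7811279296875), 30.024709701538086)
 low 1563 ((452.89154052734375, -141.681396484375), (132.62088012695312, 153.98873901367188), 30.024709701538086)
 bail 85 [[0.51, -0.108, 0.078], [0.501, -0.115, 0.089], [0.491, -0.117, 0.095], [0.483, -0.124, 0.103], [0.476, -0.132, 0.11], [0.465, -0.133, 0.118], [0.44, -0.15, 0.119], [0.432, -0.153, 0.116], [0.425, -0.157, 0.109], [0.418, -0.162, 0.102], [0.411, -0.167, 0.092], [0.403, -0.17, 0.089], [0.395, -0.174, 0.084]]
  dir (array([0.38044896, 0.01575934]), array([[-0.86592869, -0.50016748],
       [-0.50016748,  0.86592869]]))
 foot [ 145  151   71   55 2249] ((551.3745727539062, 426.26666259765625), (199.3295135498047, 158.68162536621094), 79.92633056640625) 0.011326950335995714
 hook 153 [[0.523, 0.244, 0.272], [0.523, 0.249, 0.27], [0.53, 0.253, 0.265], [0.529, 0.259, 0.26], [0.531, 0.266, 0.252], [0.532, 0.271, 0.251], [0.527, 0.275, 0.255], [0.529, 
[... 1774 characters left out ...]
2, 0.263], [0.533, 0.296, 0.265], [0.536, 0.302, 0.265], [0.531, 0.305, 0.261], [0.531, 0.311, 0.262], [0.532, 0.316, 0.266], [0.537, 0.32, 0.267], [0.537, 0.326, 0.258], [0.539, 0.328, 0.265], [0.536, 0.334, 0.263], [0.539, 0.338, 0.26], [0.539, 0.343, 0.266], [0.54, 0.348, 0.266], [0.54, 0.352, 0.262], [0.54, 0.357, 0.267], [0.544, 0.36, 0.264], [0.544, 0.365, 0.268]]
  line 0.18348779 0.983022 0.5308759 0.29725397
 drum ((554.0631713867188, 429.9817810058594), (126.0577163696289, 55.689849853515625), 79.5844497680664)
tip (array([0.52465523, 0.24415282, 0.26871613]), np.float64(0.0011716574036972193)) grip (array([ 0.45399954, -0.14089446,  0.16366109]), np.float64(0.0018691263046936122))
```

Emit:
{"api": "apply_moves", "payload": {"commands": [[100,0,0,0.65,0],[100,0,0,0.65,0],[100,0.4,0.74,0,0.34],[100,0.4,0.74,0,0.34],[100,0.4,0.74,0,0.34],[100,0.4,0.74,0,0.34],[100,0.4,0.74,0,0.34],[100,0.4,0.74,0,0.34],[100,0.4,0.74,0,0.34],[100,0.4,0.74,0,0.34],[100,0.4,0.74,0,0.34],[100,0.4,0.74,0,0.34]]}}

```text
clock: 1.6
position: [0.4492, -0.1436, 0.2654]
ee_rot: [-1.636, -2.682, 0.0]
force: [0.7, -0.2, 0.2]
width: 0.996
gripper_force: 0.0
```

Emit:
{"api": "apply_moves", "payload": {"commands": [[100,0,0,0,0],[100,0,0,0,0],[100,0,0,0,0]]}}

```text
clock: 1.98
position: [0.4482, -0.1465, 0.2653]
ee_rot: [-1.647, -2.675, 0.001]
force: [-0.6, 0.6, -0.1]
width: 0.998
gripper_force: 0.0
```

```bash
cat > st.py <<'E'
from h import *
from scipy.spatial.transform import Rotation as Ro
s=observe(); M=Ro.from_rotvec(s['ee_rot']).as_matrix()
print(s['clock'],s['position'].round(4),'yaw y',np.degrees(np.arctan2(M[1,1],M[0,1])).round(2),'z',M[:,2].round(4),'F',s['force'].round(2),s['ft_torque'].round(2),s['width'],s['gripper_force'],s['joints'].round(2))
E
python3 st.py
```

```text
1.975 [ 0.4482 -0.1465  0.2653] yaw y 26.74 z [-6.e-04 -3.e-04 -1.e+00] F [-0.62  0.61 -0.14] [ 0.02 -0.17 -0.01] 0.9983780716478645 0.0 [ 0.65  0.17 -0.52  1.77  0.09  1.22  0.58]
```

Emit:
{"api": "apply_moves", "payload": {"commands": [[100,0.07,0.11,0,0.11],[100,0,0,-0.4,0],[100,0,0,-0.4,0],[100,0,0,-0.4,0],[100,0,0,-0.4,0],[100,0,0,-0.29,0],[100,0,0,0,0],[100,0,0,0,0]]}}

```text
clock: 2.98
position: [0.4536, -0.1385, 0.1528]
ee_rot: [1.568, 2.721, 0.001]
force: [-1.0, 0.5, 0.3]
width: 1.003
gripper_force: 0.0
```

```bash
python3 st.py
```

```text
2.975 [ 0.4536 -0.1385  0.1528] yaw y 30.1 z [ 8.e-04 -0.e+00 -1.e+00] F [-0.95  0.49  0.32] [-0.04 -0.14 -0.01] 1.0028577978667252 0.0 [ 0.62  0.28 -0.52  1.94  0.17  0.96  0.54]
```

Emit:
{"api": "apply_moves", "payload": {"commands": [[0,0,0,0,0],[0,0,0,0,0],[0,0,0,0,0],[0,0,0,0,0],[0,0,0,0,0],[0,0,0,0,0]], "newtons": 40}}

```text
clock: 3.72
position: [0.4531, -0.1385, 0.1521]
ee_rot: [-1.569, -2.722, -0.0]
force: [0.3, 0.6, -0.2]
width: 0.396
gripper_force: 0.0
```

```bash
cat > f.py <<'E'
from h import *
import sys
F=[]
for i in range(int(sys.argv[1])):
    imaging.get_image('top'); s=observe(); F.append(np.r_[s['force'],s['ft_torque']])
print(np.mean(F,0).round(2),'sd',np.std(F,0).round(2))
E
python3 f.py 12; python3 st.py
```

```text
[ 0.13  0.03 -0.07 -0.   -0.13 -0.01] sd [0.34 0.47 0.55 0.02 0.03 0.03]
4.325 [ 0.4531 -0.1385  0.1521] yaw y 30.07 z [ 0. -0. -1.] F [-0.18  0.14  0.43] [ 0.03 -0.11  0.02] 0.007126312711340186 0.0 [ 0.62  0.28 -0.52  1.94  0.17  0.96  0.54]
```

```bash
python3 - <<'E'
from h import *
a,d=shot('side');b,_=shot('top')
r=lambda x:cv2.resize(x,(400,400),interpolation=cv2.INTER_CUBIC)[...,::-1]
cv2.imwrite('pics/c2.png',cv2.hconcat([r(a[110:240,240:370]),r(b[140:270,300:430])]))
E
```

```text
(no output)
```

View pics/c2.png

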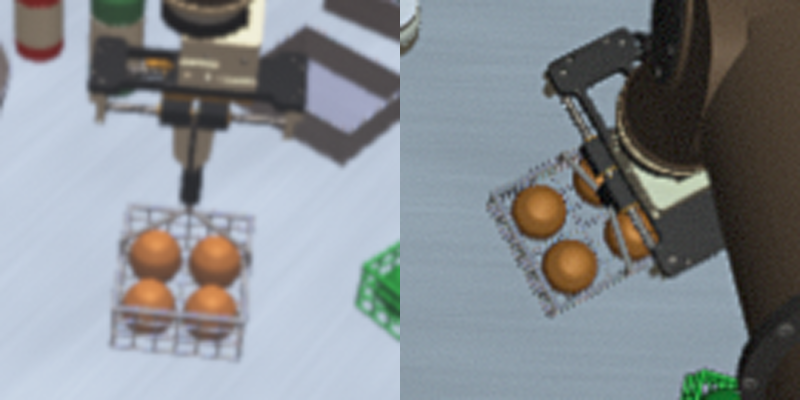

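The side crop shows the fingers shut at about (302,160), with the grip block still visible below or in front of them at (302,171). They seem to have missed it, so I'll check with depth.

```bash
python3 - <<'E'
from h import *
im,d=shot('side'); P=cloud('side',d)
for v in range(146,186,2): print(v,[(np.round(P[v,u],3).tolist(),im[v,u].tolist()) for u in (300,303)])
E
python3 st.py
```

```text
146 [([0.443, -0.103, 0.279], [52, 52, 54]), ([0.44, -0.114, 0.274], [118, 111, 103])]
148 [([0.441, -0.101, 0.275], [42, 43, 46]), ([0.438, -0.111, 0.27], [68, 64, 61])]
150 [([0.44, -0.1, 0.269], [51, 51, 52]), ([0.454, -0.138, 0.236], [59, 57, 57])]
152 [([0.454, -0.123, 0.239], [105, 97, 88]), ([0.448, -0.129, 0.238], [68, 65, 63])]
154 [([0.455, -0.126, 0.23], [110, 101, 90]), ([0.447, -0.129, 0.231], [71, 68, 65])]
156 [([0.453, -0.124, 0.224], [110, 101, 90]), ([0.446, -0.129, 0.225], [84, 79, 73])]
158 [([0.452, -0.123, 0.218], [107, 98, 88]), ([0.446, -0.129, 0.217], [89, 82, 76])]
160 [([0.452, -0.124, 0.21], [106, 97, 88]), ([0.444, -0.127, 0.212], [100, 91, 84])]
162 [([0.452, -0.125, 0.202], [105, 97, 88]), ([0.442, -0.125, 0.207], [102, 94, 86])]
164 [([0.451, -0.124, 0.196], [93, 89, 86]), ([0.443, -0.128, 0.197], [88, 82, 76])]
166 [([0.452, -0.128, 0.185], [56, 57, 61]), ([0.445, -0.131, 0.187], [53, 53, 56])]
168 [([0.452, -0.128, 0.177], [47, 49, 54]), ([0.443, -0.13, 0.181], [44, 45, 49])]
170 [([0.45, -0.125, 0.173], [47, 49, 54]), ([0.445, -0.134, 0.169], [44, 46, 50])]
172 [([0.45, -0.127, 0.163], [46, 47, 52]), ([0.444, -0.133, 0.162], [45, 47, 50])]
174 [([0.449, -0.125, 0.158], [46, 49, 52]), ([0.444, -0.134, 0.154], [48, 50, 54])]
176 [([0.45, -0.128, 0.147], [93, 96, 104]), ([0.442, -0.132, 0.148], [113, 119, 131])]
178 [([0.453, -0.135, 0.132], [123, 121, 125]), ([0.448, -0.144, 0.128], [158, 160, 170])]
180 [([0.522, -0.249, -0.002], [169, 179, 194]), ([0.446, -0.141, 0.123], [154, 159, 171])]
182 [([0.491, -0.199, 0.045], [161, 170, 189]), ([0.507, -0.244, 0.002], [171, 180, 197])]
184 [([0.511, -0.233, -0.002], [160, 168, 183]), ([0.502, -0.237, 0.001], [188, 198, 213])]
4.475 [ 0.4531 -0.1385  0.1522] yaw y 30.08 z [ 0.  0. -1.] F [ 0.7  -0.84 -0.3 ] [-0.05 -0.13  0.05] 0.004398191375301706 0.0 [ 0.62  0.28 -0.52  1.94  0.17  0.96  0.54]
```

```bash
python3 - <<'E'
from h import *
for n,box in(('side',(430,490,30,120)),('top',(525,560,260,340))):
    D=np.load(n+'0.npz');P=cloud(n,D['d']);im=D['im']
    v,u=np.mgrid[:420,:560]; m=(u>=box[0])&(u<box[1])&(v>=box[2])&(v<box[3])&(np.hypot(P[...,0]-.209,P[...,1]+.589)<.09)&(P[...,2]>.12)
    o=np.argsort(P[m][:,2])[:300:20]
    print(n,m.sum(),[(np.round(p,3).tolist(),q.tolist(),c.tolist()) for p,q,c in zip(P[m][o],np.c_[u[m],v[m]][o],im[m][o])])
r=lambda x:cv2.resize(x,(400,400),interpolation=cv2.INTER_CUBIC)[...,::-1]
a,_=shot('side'); S=np.load('side0.npz')['im']
cv2.imwrite('pics/c3.png',cv2.hconcat([r(a[135:200,270:335]),r(S[35:135,420:520])]))
E
```

```text
side 2063 [([0.202, -0.533, 0.23], [444, 119], [46, 42, 39]), ([0.185, -0.531, 0.246], [451, 117], [95, 85, 72]), ([0.2, -0.525, 0.254], [446, 114], [72, 65, 56]), ([0.185, -0.533, 0.263], [453, 112], [94, 84, 70]), ([0.193, -0.525, 0.271], [450, 110], [93, 83, 69]), ([0.19, -0.503, 0.291], [450, 108], [94, 84, 71]), ([0.246, -0.624, 0.297], [449, 82], [64, 60, 58]), ([0.248, -0.627, 0.301], [449, 80], [75, 67, 61]), ([0.187, -0.505, 0.305], [453, 104], [98, 88, 74]), ([0.227, -0.528, 0.307], [443, 95], [45, 42, 42]), ([0.255, -0.615, 0.308], [446, 79], [61, 48, 34]), ([0.238, -0.582, 0.31], [447, 85], [85, 80, 78]), ([0.261, -0.633, 0.315], [447, 74], [40, 39, 40]), ([0.231, -0.569, 0.323], [449, 84], [73, 69, 69]), ([0.259, -0.638, 0.33], [450, 69], [35, 32, 30])]
top 559 [([0.205, -0.539, 0.227], [532, 300], [55, 54, 48]), ([0.183, -0.53, 0.246], [534, 309], [63, 60, 52]), ([0.169, -0.511, 0.293], [539, 316], [94, 100, 104]), ([0.165, -0.511, 0.297], [540, 318], [73, 71, 70]), ([0.208, -0.499, 0.299], [535, 299], [70, 67, 60]), ([0.228, -0.529, 0.302], [547, 290], [32, 23, 15]), ([0.224, -0.556, 0.307], [559, 292], [56, 52, 49]), ([0.224, -0.547, 0.309], [556, 292], [85, 86, 84]), ([0.226, -0.523, 0.314], [548, 291], [22, 24, 30]), ([0.221, -0.529, 0.316], [551, 293], [40, 46, 45]), ([0.162, -0.516, 0.331], [552, 320], [41, 44, 42]), ([0.182, -0.51, 0.332], [549, 311], [42, 43, 42]), ([0.208, -0.523, 0.332], [554, 299], [43, 47, 46]), ([0.152, -0.527, 0.333], [557, 325], [39, 41, 42]), ([0.215, -0.526, 0.333], [555, 296], [30, 31, 30])]
```

View pics/c3.png

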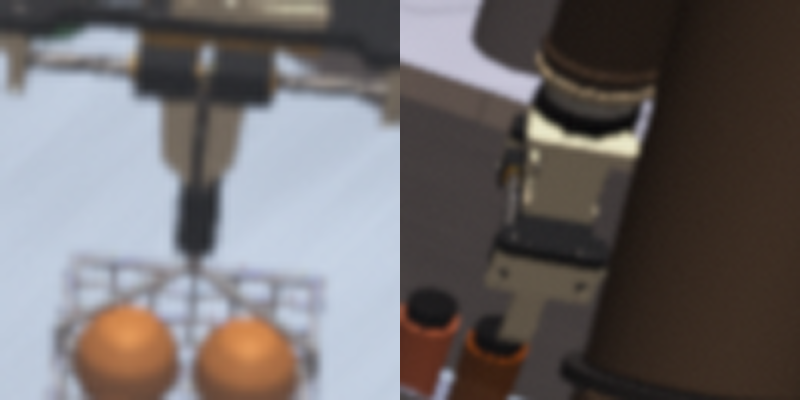

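The left crop shows the shut fingertips ending just above the black block, around (301,164). So the real tips are about 38 mm above the reported TCP, and the start picture agrees (tip at about 0.228 against 0.187 reported). The xy position is fine, so I'll open, go 36 mm lower and close.

Emit:
{"api": "apply_moves", "payload": {"commands": [[75,0,0,0,0],[75,0,0,0,0],[75,0,0,0,0],[75,0,0,0,0],[75,0,0,0,0],[75,0,0,0,0],[75,0,0,0,0],[75,0,0,0,0]]}}

```text
clock: 5.52
position: [0.4531, -0.1385, 0.1521]
ee_rot: [1.569, 2.722, 0.0]
force: [0.2, -0.6, 0.5]
width: 0.749
gripper_force: 0.0
```

Emit:
{"api": "apply_moves", "payload": {"commands": [[75,0,0,-0.15,0],[75,0,0,-0.15,0],[75,0,0,-0.15,0],[75,0,0,-0.15,0],[75,0,0,0,0]]}}

```text
clock: 6.15
position: [0.4525, -0.1383, 0.1153]
ee_rot: [-1.568, -2.72, 0.0]
force: [-0.8, -0.5, -0.1]
width: 0.751
gripper_force: 0.0
```

```bash
python3 - <<'E'
from h import *
a,d=shot('side'); P=cloud('side',d)
r=lambda x:cv2.resize(x,(500,500),interpolation=cv2.INTER_CUBIC)[...,::-1]
cv2.imwrite('pics/c4.png',r(a[135:200,270:335]))
v,u=np.mgrid[:420,:560]; m=(u>275)&(u<330)&(v>150)&(v<180)&(np.hypot(P[...,0]-.453,P[...,1]+.1385)<.06)&(P[...,2]>.135)
for k in range(278,328,3):
    q=m&(u==k)
    if q.any(): print(k,np.round(P[q][P[q][:,2].argmin()],3))
E
python3 st.py
```

```text
284 [ 0.492 -0.106  0.162]
287 [ 0.484 -0.109  0.157]
290 [ 0.488 -0.127  0.192]
293 [ 0.459 -0.098  0.235]
296 [ 0.45  -0.099  0.236]
299 [ 0.453 -0.127  0.146]
302 [ 0.444 -0.129  0.149]
305 [ 0.447 -0.149  0.153]
308 [ 0.423 -0.119  0.233]
311 [ 0.417 -0.124  0.233]
314 [ 0.414 -0.146  0.159]
317 [ 0.406 -0.148  0.169]
320 [ 0.401 -0.151  0.197]
323 [ 0.395 -0.149  0.245]
6.2 [ 0.4529 -0.1384  0.1158] yaw y 30.08 z [-7.e-04  3.e-04 -1.e+00] F [ 0.99 -0.46  0.22] [ 0.03 -0.14 -0.01] 0.7510929481836215 0.0 [ 0.6   0.32 -0.51  1.99  0.2   0.88  0.5 ]
```

View pics/c4.png

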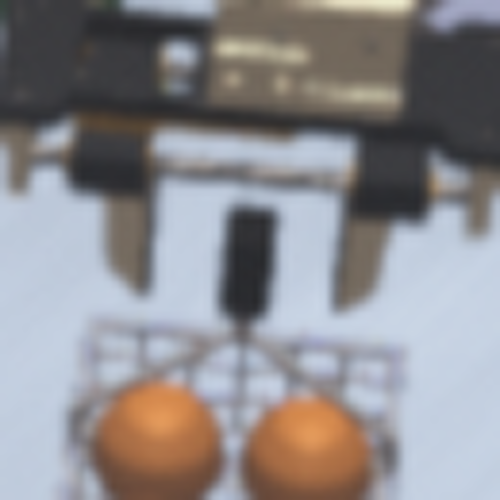

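The crop shows the open fingers on either side of the black block, centred on it. The tips are at about z 0.155, a little above the block's bottom. Next I close.

Emit:
{"api": "apply_moves", "payload": {"commands": [[0,0,0,0,0],[0,0,0,0,0],[0,0,0,0,0],[0,0,0,0,0],[0,0,0,0,0],[0,0,0,0,0],[0,0,0,0,0],[0,0,0,0,0],[0,0,0,0,0]], "newtons": 45}}

```text
clock: 7.32
position: [0.4529, -0.1384, 0.1159]
ee_rot: [-1.569, -2.721, -0.0]
force: [0.8, 0.3, -5.7]
width: 0.218
gripper_force: 45.0
```

```bash
python3 f.py 14; python3 st.py
```

```text
[ 0.1  -0.08 -4.96  0.04 -0.14  0.01] sd [0.59 0.48 0.36 0.04 0.03 0.04]
8.025 [ 0.4531 -0.1385  0.1162] yaw y 30.08 z [ 1.e-04 -0.e+00 -1.e+00] F [ 0.6  -1.1  -4.62] [ 0.02 -0.1   0.06] 0.21260051954922318 44.96805131435394 [ 0.6   0.32 -0.51  1.99  0.2   0.88  0.5 ]
```

Emit:
{"api": "apply_moves", "payload": {"commands": [[0,0,0,0.1,0],[0,0,0,0.25,0],[0,0,0,0.4,0],[0,0,0,0.5,0],[0,0,0,0.5,0],[0,0,0,0.5,0],[0,0,0,0.3,0],[0,0,0,0.15,0],[0,0,0,0.08,0],[0,0,0,0,0],[0,0,0,0,0],[0,0,0,0,0]]}}

```text
clock: 9.52
position: [0.4528, -0.1384, 0.2824]
ee_rot: [-1.569, -2.721, 0.0]
force: [1.0, -0.4, -5.5]
width: 0.216
gripper_force: 45.0
```

```bash
python3 f.py 20; python3 st.py
```

```text
[ 0.06  0.05 -5.19  0.01 -0.14  0.  ] sd [0.49 0.49 0.57 0.03 0.02 0.03]
10.525 [ 0.4531 -0.1385  0.2829] yaw y 30.08 z [ 0.  0. -1.] F [ 0.07 -0.52 -5.68] [-0.02 -0.14  0.02] 0.21251176299617439 44.967981576919556 [ 0.65  0.16 -0.54  1.74  0.09  1.27  0.62]
```

Emit:
{"api": "apply_moves", "payload": {"commands": [[0,0.036,0.2,0,-0.05],[0,0.064,0.35,0,-0.09],[0,0.09,0.5,0,-0.13],[0,0.11,0.6,0,-0.16],[0,0.11,0.6,0,-0.16],[0,0.11,0.6,0,-0.16],[0,0.11,0.6,0,-0.16],[0,0.11,0.6,0,-0.16],[0,0.09,0.5,0,-0.13],[0,0.073,0.4,0,-0.1],[0,0.045,0.25,0,-0.06],[0,0.02,0.12,0,-0.036]]}}

```text
clock: 12.02
position: [0.5111, 0.1817, 0.2828]
ee_rot: [-2.404, -2.021, 0.0]
force: [-0.2, 0.3, -5.6]
width: 0.212
gripper_force: 45.0
```

Emit:
{"api": "apply_moves", "payload": {"commands": [[0,0,0,0,0],[0,0,0,0,0],[0,0,0,0,0]]}}

```text
clock: 12.4
position: [0.5113, 0.1799, 0.283]
ee_rot: [2.406, 2.02, -0.0]
force: [-0.2, -0.3, -5.4]
width: 0.212
gripper_force: 45.0
```

```bash
cat > look.py <<'E'
from h import *
import sys
a,d=shot('side'); b,e=shot('top')
r=lambda x:cv2.resize(x,(400,400),interpolation=cv2.INTER_CUBIC)[...,::-1]
cv2.imwrite('pics/'+sys.argv[1],cv2.hconcat([r(a[140:300,90:250]),r(b[90:250,130:290])]))
for n,D in(('side',d),('top',e)):
    P=cloud(n,D); z=P[...,2]
    hook=(z>.15)&(z<.29)&(abs((P[...,0]-.527)*.985-(P[...,1]-.27)*.174)<.02)&(P[...,1]>.235)&(P[...,1]<.32)
    q=P[hook]; q=q[q[:,1].argsort()]; print(n,'hook',np.round(q,3).tolist()[::max(1,len(q)//14)])
np.savez('last.npz',a=a,d=d,b=b,e=e)
E
python3 look.py c5.png; python3 st.py
```

```text
side hook [[0.502, 0.236, 0.207], [0.535, 0.248, 0.229], [0.542, 0.25, 0.195], [0.517, 0.251, 0.172], [0.518, 0.251, 0.228], [0.511, 0.252, 0.227], [0.522, 0.253, 0.19], [0.525, 0.254, 0.211], [0.521, 0.256, 0.262], [0.523, 0.259, 0.257], [0.525, 0.268, 0.253], [0.527, 0.279, 0.251], [0.53, 0.291, 0.259], [0.529, 0.303, 0.263], [0.533, 0.313, 0.263]]
top hook [[0.521, 0.249, 0.269], [0.523, 0.256, 0.261], [0.531, 0.263, 0.253], [0.531, 0.268, 0.252], [0.533, 0.273, 0.253], [0.529, 0.277, 0.258], [0.531, 0.282, 0.26], [0.529, 0.285, 0.257], [0.535, 0.289, 0.263], [0.536, 0.294, 0.266], [0.536, 0.299, 0.264], [0.533, 0.304, 0.265], [0.532, 0.308, 0.269], [0.535, 0.314, 0.266], [0.541, 0.317, 0.265]]
12.5 [0.5112 0.1801 0.283 ] yaw y -9.96 z [ 1.e-04 -2.e-04 -1.e+00] F [ 0.37 -0.89 -5.57] [ 0.03 -0.1  -0.02] 0.21376861767864316 44.968063831329346 [ 0.04  0.3  -0.63  1.59  0.18  1.31 -0.78]
```

View pics/c5.png

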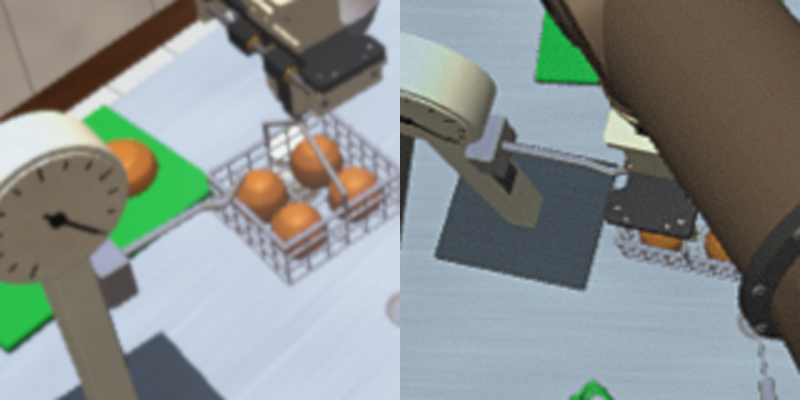

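The basket is held level in front of the hook, with the hook pointing at the bail. The bail's peak is hidden under the gripper near side pixel (210,187), so I'll measure it from depth.

```bash
python3 - <<'E'
from h import *
L=np.load('last.npz'); x=np.array([.174,.985]);y=np.array([.985,-.174])
for n,k in(('side','d'),('top','e')):
    P=cloud(n,L[k]); r=P[...,:2]-[.527,.270]; X=r@x; Y=r@y; z=P[...,2]
    b=(abs(X+.09)<.02)&(abs(Y)<.07)&(z>.248)&(z<.30)
    o=np.argsort(Y[b]); A=np.c_[X[b],Y[b],z[b]][o]
    print(n,len(A)); print(np.round(A[::max(1,len(A)//20)],3).tolist())
    h=(abs(Y)<.02)&(X>-.03)&(X<.1)&(z>.24)&(z<.28); A=np.c_[X[h],Y[h],z[h]]; print('hook Y',np.median(A[:,1]),'minX',A[:,0].min(),[(round(s,3),np.median(A[abs(A[:,0]-s)<.003],0).round(4).tolist()) for s in np.arange(-.024,.04,.006)])
E
```

```text
side 119
[[-0.093, -0.066, 0.249], [-0.094, -0.061, 0.252], [-0.089, -0.056, 0.255], [-0.093, -0.055, 0.257], [-0.094, -0.05, 0.257], [-0.088, -0.047, 0.269], [-0.094, -0.044, 0.266], [-0.088, -0.039, 0.27], [-0.091, -0.036, 0.272], [-0.094, -0.032, 0.274], [-0.091, -0.028, 0.276], [-0.089, -0.024, 0.278], [-0.089, -0.021, 0.282], [-0.092, -0.017, 0.288], [-0.092, -0.013, 0.285], [-0.089, -0.009, 0.29], [-0.092, -0.007, 0.297], [-0.089, -0.003, 0.299], [-0.089, 0.009, 0.291], [-0.09, 0.019, 0.285], [-0.09, 0.029, 0.272], [-0.09, 0.038, 0.265], [-0.092, 0.045, 0.266], [-0.09, 0.053, 0.253]]
hook Y -0.0008299961554181697 minX -0.025423515665100163 [(np.float64(-0.024), [-0.0229, 0.0009, 0.2709]), (np.float64(-0.018), [-0.0183, -0.0011, 0.2686]), (np.float64(-0.012), [-0.0124, -0.0013, 0.2623]), (np.float64(-0.006), [-0.0067, -0.0012, 0.2556]), (np.float64(-0.0), [-0.0011, -0.0003, 0.2527]), (np.float64(0.006), [0.0061, -0.0017, 0.2539]), (np.float64(0.012), [0.0116, -0.0017, 0.2566]), (np.float64(0.018), [0.0186, -0.0009, 0.2595]), (np.float64(0.024), [0.0247, -0.0001, 0.2636]), (np.fl
[... 267 characters left out ...]
 [-0.09, -0.059, 0.251], [-0.095, -0.059, 0.255], [-0.095, -0.057, 0.256], [-0.092, -0.056, 0.253], [-0.092, -0.055, 0.258]]
hook Y 0.0017850164442346213 minX -0.021748234613118925 [(np.float64(-0.024), [-0.0217, -0.0026, 0.269]), (np.float64(-0.018), [-0.0174, 0.0002, 0.2677]), (np.float64(-0.012), [-0.0126, -0.0008, 0.2615]), (np.float64(-0.006), [-0.0055, 0.0016, 0.2537]), (np.float64(-0.0), [0.0002, 0.0014, 0.2516]), (np.float64(0.006), [0.006, 0.0028, 0.2546]), (np.float64(0.012), [0.0126, 0.001, 0.2587]), (np.float64(0.018), [0.0179, 0.0028, 0.2626]), (np.float64(0.024), [0.024, 0.0018, 0.2646]), (np.float64(0.03), [0.0304, 0.0018, 0.2643]), (np.float64(0.036), [0.0356, 0.002, 0.266])]
```

Emit:
{"api": "apply_moves", "payload": {"commands": [[0,0.02,0.08,0,0],[0,0.04,0.2,0,0],[0,0.05,0.25,0,0],[0,0.05,0.25,0,0],[0,0.05,0.25,0,0],[0,0.05,0.25,0,0],[0,0.03,0.15,0,0],[0,0.01,0.065,0,0],[0,0,0,0,0],[0,0,0,0,0]]}}

```text
clock: 13.75
position: [0.5293, 0.2698, 0.283]
ee_rot: [2.406, 2.02, -0.0]
force: [0.1, 0.1, -5.5]
width: 0.216
gripper_force: 45.0
```

Emit:
{"api": "apply_moves", "payload": {"commands": [[0,0,0,-0.05,0],[0,0,0,-0.08,0],[0,0,0,-0.08,0],[0,0,0,-0.08,0],[0,0,0,-0.08,0],[0,0,0,-0.08,0],[0,0,0,-0.05,0],[0,0,0,0,0],[0,0,0,0,0]]}}

```text
clock: 14.88
position: [0.5293, 0.2705, 0.2531]
ee_rot: [2.405, 2.021, 0.001]
force: [0.2, -0.1, -5.9]
width: 0.213
gripper_force: 45.0
```

```bash
python3 f.py 6; python3 look.py c6.png; python3 st.py
```

```text
[-0.08  0.05 -5.71 -0.   -0.07  0.01] sd [0.49 0.42 0.53 0.02 0.04 0.02]
side hook [[0.531, 0.235, 0.177], [0.529, 0.244, 0.156], [0.536, 0.249, 0.171], [0.543, 0.255, 0.156], [0.535, 0.272, 0.263], [0.517, 0.274, 0.257], [0.528, 0.283, 0.257], [0.54, 0.291, 0.169], [0.55, 0.296, 0.182], [0.551, 0.3, 0.189], [0.538, 0.305, 0.165], [0.534, 0.308, 0.265], [0.536, 0.312, 0.267], [0.541, 0.315, 0.161], [0.533, 0.318, 0.264]]
top hook [[0.507, 0.268, 0.253], [0.509, 0.271, 0.255], [0.508, 0.272, 0.25], [0.512, 0.285, 0.158], [0.515, 0.286, 0.167], [0.511, 0.287, 0.172], [0.514, 0.291, 0.18], [0.542, 0.293, 0.172], [0.54, 0.293, 0.169], [0.517, 0.293, 0.185], [0.515, 0.294, 0.183], [0.538, 0.295, 0.159], [0.546, 0.303, 0.177], [0.544, 0.305, 0.18], [0.542, 0.307, 0.171], [0.541, 0.31, 0.157]]
15.275 [0.5292 0.2704 0.253 ] yaw y -9.92 z [ 1.e-04 -0.e+00 -1.e+00] F [-0.14  0.15 -4.7 ] [-0.03 -0.13  0.03] 0.21654607182266006 44.96796190738678 [-0.13  0.41 -0.63  1.51  0.25  1.3  -0.96]
```

View pics/c6.png

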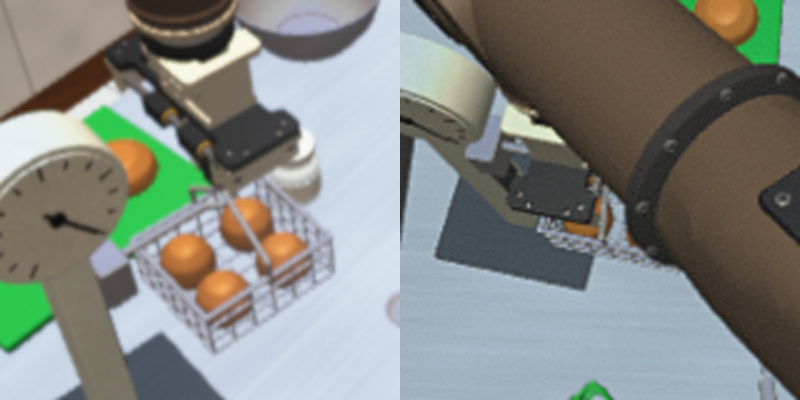

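Gripper over the hook with the bail around it, clear of the scale body. The pointer has not moved. I'll lower in slow steps.

Emit:
{"api": "apply_moves", "payload": {"commands": [[0,0,0,-0.03,0],[0,0,0,-0.04,0],[0,0,0,-0.04,0],[0,0,0,-0.04,0],[0,0,0,-0.04,0],[0,0,0,-0.04,0],[0,0,0,-0.04,0],[0,0,0,-0.03,0],[0,0,0,0,0],[0,0,0,0,0]]}}

```text
clock: 16.52
position: [0.5292, 0.2704, 0.235]
ee_rot: [2.405, 2.021, 0.0]
force: [-0.7, -0.4, -3.7]
width: 0.218
gripper_force: 45.0
```

```bash
python3 f.py 14; python3 st.py
```

```text
[-0.52 -0.21 -4.35 -0.08  0.03  0.  ] sd [0.57 0.39 0.55 0.03 0.03 0.03]
17.225 [0.5292 0.2704 0.235 ] yaw y -9.92 z [ 1.e-04  0.e+00 -1.e+00] F [-0.24 -0.12 -3.69] [-0.09  0.01  0.02] 0.2144026239920033 44.96847331523895 [-0.13  0.42 -0.63  1.54  0.26  1.26 -0.96]
```

Emit:
{"api": "apply_moves", "payload": {"commands": [[0,0,0,-0.03,0],[0,0,0,-0.05,0],[0,0,0,-0.05,0],[0,0,0,-0.05,0],[0,0,0,-0.05,0],[0,0,0,-0.05,0],[0,0,0,-0.05,0],[0,0,0,-0.05,0],[0,0,0,-0.05,0],[0,0,0,-0.04,0],[0,0,0,-0.03,0],[0,0,0,0,0]]}}

```text
clock: 18.73
position: [0.5291, 0.2704, 0.2049]
ee_rot: [-2.405, -2.021, 0.0]
force: [-0.2, -0.1, -0.9]
width: 0.216
gripper_force: 45.0
```

```bash
python3 f.py 24; python3 st.py
```

```text
[-1.01 -0.3  -1.1  -0.13  0.2  -0.  ] sd [0.38 0.57 0.46 0.03 0.03 0.02]
19.925 [0.5292 0.2704 0.2049] yaw y -9.92 z [ 0. -0. -1.] F [-0.42 -0.13 -1.06] [-0.1   0.17  0.01] 0.21621201342146548 44.97123062610626 [-0.13  0.45 -0.62  1.59  0.27  1.2  -0.98]
```

Emit:
{"api": "apply_moves", "payload": {"commands": [[0,-0.02,0,-0.02,0],[0,-0.02,0,-0.02,0],[0,0,0,-0.02,0],[0,0,0,-0.02,0],[0,0,0,0,0],[0,0,0,0,0]]}}

```text
clock: 20.68
position: [0.5285, 0.2705, 0.2007]
ee_rot: [2.405, 2.019, 0.005]
force: [4.3, -0.2, -0.6]
width: 0.215
gripper_force: 45.0
```

```bash
python3 f.py 20; python3 st.py
```

```text
[ 5.3   0.01 -0.68  0.01 -1.42  0.01] sd [0.44 0.47 0.52 0.03 0.02 0.02]
21.675 [0.5285 0.2705 0.2007] yaw y -9.97 z [ 0.0031  0.001  -1.    ] F [ 6.14  0.4  -1.59] [ 0.03 -1.43 -0.01] 0.21717157245269939 44.981067180633545 [-0.13  0.45 -0.62  1.6   0.28  1.18 -0.98]
```

Sideways the bail is firmly in the peak, so the lateral position was already right. I'm undoing that shift and lowering a little more.

Emit:
{"api": "apply_moves", "payload": {"commands": [[0,0.017,0,0,0],[0,0.017,0,-0.01,0],[0,0,0,-0.02,0],[0,0,0,-0.02,0],[0,0,0,0,0],[0,0,0,0,0]]}}

```text
clock: 22.42
position: [0.5287, 0.2705, 0.1971]
ee_rot: [-2.405, -2.021, 0.0]
force: [0.6, 0.4, -1.1]
width: 0.214
gripper_force: 45.0
```

```bash
python3 f.py 24; python3 st.py
```

```text
[ 0.72  0.31 -0.08  0.07 -0.3   0.  ] sd [0.41 0.4  0.44 0.04 0.07 0.03]
23.625 [0.5287 0.2705 0.1971] yaw y -9.91 z [-1.e-04 -0.e+00 -1.e+00] F [0.69 0.03 0.54] [ 0.03 -0.23 -0.02] 0.21476899214668546 44.973605275154114 [-0.13  0.45 -0.62  1.6   0.28  1.18 -0.98]
```

Emit:
{"api": "apply_moves", "payload": {"commands": [[0,0.005,0,-0.01,0],[0,0,0,0,0],[0,0,0,0,0],[0,0,0,0,0]], "newtons": 12}}

```text
clock: 24.12
position: [0.5288, 0.2705, 0.1964]
ee_rot: [-2.405, -2.021, 0.001]
force: [-2.3, 1.5, -0.5]
width: 0.218
gripper_force: 12.0
```

Emit:
{"api": "apply_moves", "payload": {"commands": [[0,0,0,0,0],[0,0,0,0,0],[0,0,0,0,0],[0,0,0,0,0]], "newtons": 3}}

```text
clock: 24.62
position: [0.529, 0.2704, 0.1965]
ee_rot: [2.405, 2.021, -0.0]
force: [-1.8, 0.4, 0.3]
width: 0.22
gripper_force: 3.0
```

```bash
python3 f.py 20; python3 look.py c7.png; python3 st.py
```

```text
[-2.49  0.29 -0.29  0.08  0.54 -0.01] sd [0.51 0.48 0.43 0.03 0.03 0.03]
side hook [[0.527, 0.269, 0.212], [0.511, 0.271, 0.196], [0.523, 0.273, 0.211], [0.527, 0.274, 0.217], [0.527, 0.277, 0.205], [0.538, 0.28, 0.237], [0.531, 0.282, 0.232], [0.528, 0.282, 0.209], [0.522, 0.283, 0.236], [0.515, 0.285, 0.243], [0.511, 0.286, 0.244], [0.533, 0.292, 0.218], [0.53, 0.298, 0.218], [0.533, 0.305, 0.219], [0.537, 0.311, 0.219], [0.537, 0.318, 0.217]]
top hook [[0.516, 0.269, 0.2], [0.512, 0.27, 0.204], [0.516, 0.271, 0.202], [0.509, 0.272, 0.197], [0.512, 0.272, 0.197], [0.507, 0.272, 0.193], [0.508, 0.274, 0.199], [0.513, 0.274, 0.2], [0.511, 0.274, 0.199]]
25.725 [0.5291 0.2704 0.1966] yaw y -9.92 z [ 1.e-04 -0.e+00 -1.e+00] F [-2.77  0.78 -0.6 ] [ 0.1   0.53 -0.02] 0.2190195506940215 3.0048029869794846 [-0.13  0.45 -0.62  1.6   0.28  1.18 -0.98]
```

View pics/c7.png

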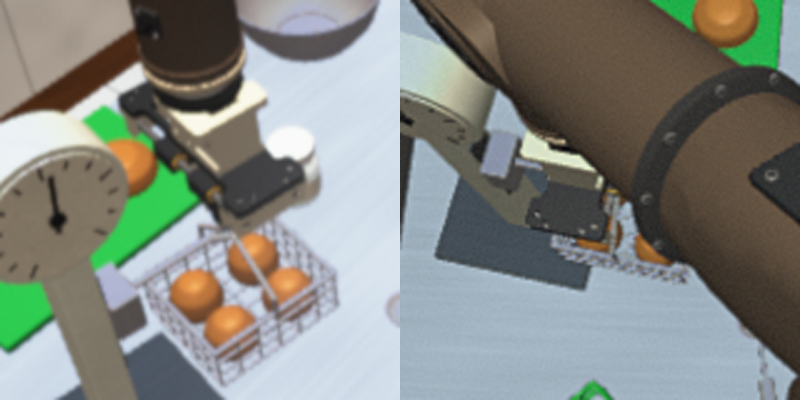

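The pointer has swung to about side pixel (111,215) and the hook is about 46 mm down. The basket hangs level. I'll trim out the small sideways force and the last bit of weight before opening.

Emit:
{"api": "apply_moves", "payload": {"commands": [[0,-0.01,0,-0.008,0],[0,0,0,-0.007,0],[0,0,0,0,0],[0,0,0,0,0]]}}

```text
clock: 26.22
position: [0.5288, 0.2704, 0.1957]
ee_rot: [2.405, 2.021, 0.001]
force: [-0.0, -0.6, 0.1]
width: 0.219
gripper_force: 3.0
```

```bash
python3 f.py 24; python3 st.py
```

```text
[ 0.62  0.09 -0.11  0.03 -0.23  0.  ] sd [0.61 0.41 0.49 0.03 0.12 0.03]
27.425 [0.5286 0.2704 0.1957] yaw y -9.92 z [ 2.e-04 -0.e+00 -1.e+00] F [1.47 0.42 0.73] [-0.02 -0.41 -0.02] 0.2180928485536962 3.000165782868862 [-0.13  0.45 -0.62  1.6   0.28  1.18 -0.99]
```

Emit:
{"api": "apply_moves", "payload": {"commands": [[23,0,0,0,0],[24,0,0,0,0],[26,0,0,0,0],[28,0,0,0,0],[31,0,0,0,0],[35,0,0,0,0],[40,0,0,0,0],[45,0,0,0,0],[50,0,0,0,0],[55,0,0,0,0],[60,0,0,0,0],[60,0,0,0,0]]}}

```text
clock: 28.92
position: [0.5285, 0.2704, 0.1957]
ee_rot: [2.405, 2.021, 0.0]
force: [0.5, 0.4, -0.5]
width: 0.598
gripper_force: 0.0
```

```bash
cat > hk.py <<'E'
from h import *
v,u=np.mgrid[:420,:560]
for i in range(4):
    im,d=shot('side'); P=cloud('side',d); r=P[...,:2]-[.527,.270]; X=r@[.174,.985];Y=r@[.985,-.174];z=P[...,2]
    m=(abs(Y)<.008)&(X>.025)&(X<.065)&(z>.19)&(z<.28)
    b=(abs(X)<.1)&(abs(Y)<.1)&(z>.02)&(z<.14)
    g=(abs(X)<.03)&(abs(Y)<.03)&(z>.2)&(im.max(2)<60); print(observe()['clock'],'hook',m.sum(),np.median(z[m]).round(4),'basket',np.nanmean(P[b],0).round(4),b.sum(),'black',g.sum(),np.nanmedian(P[g],0).round(3))
E
python3 hk.py; python3 st.py
```

```text
28.975 hook 58 0.2159 basket [0.5178 0.2795 0.1148] 2298 black 225 [0.507 0.285 0.461]
29.025 hook 58 0.2159 basket [0.518  0.279  0.1148] 2295 black 237 [0.507 0.291 0.461]
29.075 hook 55 0.2161 basket [0.5177 0.2796 0.1149] 2304 black 237 [0.506 0.289 0.458]
29.125 hook 58 0.2165 basket [0.5182 0.2795 0.1148] 2300 black 236 [0.506 0.289 0.466]
29.125 [0.5285 0.2704 0.1956] yaw y -9.92 z [ 0.e+00 -1.e-04 -1.e+00] F [-0.39  0.94  0.31] [-0.03 -0.06 -0.01] 0.6012297815655665 0.0 [-0.13  0.45 -0.62  1.6   0.28  1.18 -0.99]
```

Emit:
{"api": "apply_moves", "payload": {"commands": [[60,0,0,0.1,0],[60,0,0,0.2,0],[60,0,0,0.3,0],[60,0,0,0.4,0],[60,0,0,0.4,0],[60,0,0,0.4,0],[60,0,0,0.2,0],[60,-0.1,-0.4,0,0],[60,-0.1,-0.4,0,0],[60,-0.1,-0.4,0,0],[60,0,-0.2,0,0],[60,0,0,0,0]]}}

```text
clock: 30.62
position: [0.5109, 0.1858, 0.3158]
ee_rot: [2.406, 2.019, 0.0]
force: [-1.4, 0.4, 0.1]
width: 0.601
gripper_force: 0.0
```

```bash
python3 hk.py; python3 look.py c8.png; python3 st.py
```

```text
30.675 hook 57 0.216 basket [0.5193 0.2775 0.1151] 2369 black 594 [0.513 0.25  0.72 ]
30.725 hook 56 0.216 basket [0.5192 0.2771 0.115 ] 2347 black 626 [0.511 0.25  0.721]
30.775 hook 58 0.2162 basket [0.5191 0.2776 0.115 ] 2346 black 633 [0.511 0.25  0.721]
30.825 hook 57 0.2163 basket [0.5191 0.2775 0.115 ] 2359 black 648 [0.511 0.25  0.721]
30.875 [0.5104 0.1875 0.3155] yaw y -9.84 z [-2.e-04  5.e-04 -1.e+00] F [-0.63 -0.59 -0.46] [-0.03 -0.09  0.01] 0.6016499042006515 0.0 [ 0.03  0.29 -0.63  1.52  0.17  1.39 -0.79]Traceback (most recent call last):
  File "look.py", line 3, in <module>
    a,d=shot('side'); b,e=shot('top')
                          ~~~~^^^^^^^
  File "h.py", line 4, in shot
    im,d=imaging.get_image(n)
         ~~~~~~~~~~~~~~~~~^^^
ValueError: 200 camera calls are used up
```

The hook and basket are steady and the gripper is clear. I'll wait a short time, then hand in.

Emit:
{"api": "apply_moves", "payload": {"commands": [[60,0,0,0,0],[60,0,0,0,0],[60,0,0,0,0],[60,0,0,0,0],[60,0,0,0,0],[60,0,0,0,0],[60,0,0,0,0],[60,0,0,0,0],[60,0,0,0,0],[60,0,0,0,0],[60,0,0,0,0],[60,0,0,0,0]]}}

```text
clock: 32.38
position: [0.5105, 0.1864, 0.3157]
ee_rot: [2.405, 2.021, 0.0]
force: [0.5, -0.3, -0.6]
width: 0.6
gripper_force: 0.0
```

```bash
python3 -c "
from cell import arm; print(arm.sign_off())"
```

```text
the job is handed in; nothing more can be done
None
```

The basket was left hanging still in the scale's hook, about 48 mm down (roughly 5.3 N), with the gripper clear, and the job was handed in at 32 s. The hook and basket were steady in depth readings after release; the camera calls ran out before a last picture of the pointer, and no verdict came back.

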